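# Hold the spice cabinet's door on its hinges for the pins

## Task

Help me hang the little spice cabinet's door: lift the lid off the packing carton, set it down on the worktop clear of the carton, then lift the door out and bring it upright to the cabinet's hinge side, standing straight out from the front like an open door. Without forcing anything, bring the door's two hinge knuckles into the gaps between the cabinet's knuckles so that all the pin holes line up, and leave the other things where they are. Finish still gripping the door and holding it still just there, so that I can push the hinge pins in; do not let go.

Things in the scene. Friction and masses are not known exactly. Their poses are not given: they have to be found in the camera images.
- cabinet: Small wooden cabinet, fixed: 150 wide (y), 110 deep (x), 171 high. Origin: centre of its underside on the worktop. +x points into its depth; its open front (plane x = -55 mm) faces the robot. Hinge side: its right as the robot sees it (-y): two black hinges on one upright pin axis at x = -57.5, y = -85 mm, 10 mm outside its side face. Pins and knob on its top are fixed.
- jamb_low (a point): Cabinet's lower hinge: point on the pin axis at mid-gap, 49 mm above the worktop; axes as the cabinet's. Each cabinet hinge has two barrel knuckles, 16 mm diameter, 16 mm high, 7 mm pin hole, one above and one below a gap 23 mm high.
- jamb_up (a point): Cabinet's upper hinge: point on the pin axis at mid-gap, 119 mm above the worktop; axes as the cabinet's. Door knuckles go in sideways (from the cabinet's front or from outside), not from above. Properly meshed with the door straight out, the door's axes are parallel to the cabinet's, its foot is 14 mm and its middle 84 mm above the worktop, with 2.5 mm play above and below each knuckle.
- door_center (a point): Loose framed wooden door, 150 wide (x), 18 thick (y), 140 mm high (z, up), 0.3 kg; point: middle of the panel, half-way up. At the start it stands in the carton under the lid, foot at 4 mm, top edge at 144 mm. Hinge edge at x = +75 mm; inner face +y carries two 2.5 mm leaves near that edge; pin axis at x = +85, y = +11.5 mm. Top rail, 33 mm deep, 18 mm thick: grip it from above at mid-width.
- knuckle_low (a point): Middle of the door's lower knuckle, on its pin axis; 35 mm above the door's foot; door axes. Each door knuckle is 16 mm in diameter and 18 mm high with a 7 mm pin hole, its ends bevelled 1.5 mm like the cabinet's.
- knuckle_up (a point): Middle of the door's upper knuckle, on its pin axis; 105 mm above the door's foot; door axes. Pushed towards the cabinet, the door's hinge edge meets the cabinet's knuckles 2 mm past true alignment.
- carton_mid (a point): Foot of the cardboard carton, does not move, 191 long (x), 55 mm wide (y); point: its middle, 26 mm above the worktop; z up. Outer band 30 mm high; inside it a shoulder 180 x 44 mm rises to 52 mm. White foam cheeks hold the door upright in a slot 22 mm wide. The door's middle is at x = -9, y = -5 mm of this point, axes parallel, knuckles at the carton's +x end.
- lid_center (a point): Deep cardboard slip lid, 191 long (x), 55 wide (y), 123 mm high, board 3 mm, open below, 90 g; point: its centre, 61.5 mm above its lower edge. It stands on the carton's outer band, top at 153 mm, 2.5 mm play round the shoulder; it hides the door and comes off straight up, rising 120 mm to clear the door. Grip it across its 55 mm width from above.
- tub: Bystander: small white tub with a lid, 69 mm across, 66 mm high; origin at the centre of its underside.
- jar: Bystander: small brown stoneware jar, 72 mm across, 87 mm high; origin at the centre of its underside.
- cup: Bystander: mug, 78 mm across, 92 mm high, handle to 112 mm; origin near the centre of its underside.
- peel: Bystander: vegetable peeler lying flat, 155 mm long (its y), 48 mm wide, 17 mm high; origin under its middle.
- driver: Bystander: screwdriver with a dark handle lying flat, about 190 mm long (its x); origin on the worktop under it.

How it is judged (in metres and radians):
On the way, in this order (a step that is already met when the one before it is completed fails the run):
1. the lid is off the carton, set down on the worktop clear of it and let go, the door still in the carton (height (world z) of lid_center below 0.075 m and horizontal distance between lid_center and carton_mid above 0.09 m and contact force between lid and carton below 0.05 N and contact force between lid and the fingers below 0.05 N and linear speed of lid below 0.03 m/s and height (world z) of door_center below 0.1 m), for 0.2 s.
2. the door is lifted clear out of the carton (height (world z) of door_center above 0.12 m), for 0.1 s.
At the end, for the whole second after the job is handed in: Door still gripped, at rest, upright (0.06 rad), straight out from the front (0.3 rad), both knuckles in their gaps, axis within 4 mm of the cabinet's pin axis at both hinges, height within 4 mm of mid-gap. Lid at rest, let go, on the worktop, over 90 mm from the carton's middle, not touching it (horizontal distance between knuckle_up and jamb_up below 0.004 m and horizontal distance between knuckle_low and jamb_low below 0.004 m and z of knuckle_up in the frame of jamb_up between -0.004 and 0.004 m and z of knuckle_low in the frame of jamb_low between -0.004 and 0.004 m and angle between the x axis of door_center and the x axis of cabinet, either way round below 0.3 rad and x of door_center in the frame of cabinet below -0.1 m and angle between door_center's own z axis and vertical below 0.06 rad and contact force between the fingers and door above 2 N and linear speed of door below 0.015 m/s and angular speed of door below 0.15 rad/s and height (world z) of lid_center below 0.075 m and horizontal distance between lid_center and carton_mid above 0.09 m and contact force between lid and carton below 0.05 N and contact force between lid and the fingers below 0.05 N and linear speed of lid below 0.03 m/s); the arm keeps its last pose, push and grip.
It fails at once if the door is forced against the cabinet (over 40 N) (contact force between door and cabinet above 40 N).
It fails at once if another loose thing on the worktop is moved by more than 4 cm (distance of any of tub, jar, cup, peel, driver from where it was at the start of the episode above 0.04 m).
It also fails if it takes over 56 s, if anything falls off the work surface, if the arm or the gripper's body presses on something with over 40 N, if the wrist force passes 120 N, or if a joint passes its speed limit or range.

## Robot

A 7-joint arm with a two-finger parallel gripper is mounted at the origin on a cart in front of the work surface, level with it; the furniture and walls round the work are solid. World frame = base frame: x ahead of the robot, y to its left, z up, the work surface at z = 0. Lengths are in m, angles in degrees, forces in N, time in s.
With the tool pointing down it reaches from about 0.425 to 0.875 m from the base axis. Payload 4.7 kg.
Tool frame: the origin (TCP) lies midway between the tips of the shut fingers; the grasp point (between the pads) lies 19 mm behind it; z points along the fingers, y is the direction in which the jaws open and shut (so a half turn about z gives the same grasp; the last joint's range is limited). The gripper opens to 87 mm and grips with 3 to 60 N. Pads are 19 mm wide; open, the fingers measure 117 mm over their backs; the gripper's body (75 mm by 190 mm) begins 51 mm behind the grasp point.
Start: joints at [-63.363, 18.392, -4.016, 83.108, 1.295, 78.541, -3.26], TCP at [0.283, 0.585, 0.202] pointing down, gripper open.
Joint ranges: [-163.93, 163.93], [-17.29, 119.83], [-79.2, 71.16], [3.27, 140.29], [-89.18, 269.18], [5.43, 117.66], [-154.24, 154.24]. Speed limits (degrees/s): [147.25, 147.25, 180, 180, 180, 180, 180].

## Interface

Orientations are given as [roll, pitch, yaw] about the fixed x, y, z axes, in that order (R = Rz(yaw) Ry(pitch) Rx(roll)).
In Python, from cell import env gives the robot as it stands.
- The arm moves only by the tool apply_moves, never from a script. Its argument "targets" is a list of rows, each a list of 2 entries, a list of its own where there are three numbers: the shift along the world's x, y, z in mm, then the turn, a rotation vector about the world's x, y, z in rad. A call has 1 to 8 rows; each row is the pose to reach, as a shift and turn from the pose commanded when the call began; what a row does not reach only later rows make up. A row lasts 1/10 s, in which the tool goes at most 50 mm and 8.59 degrees, less where a joint would pass 70% of its speed; a pose out of reach is approached as far as the arm can. A call with a gripper value outside its range is refused whole. "hand" is the finger opening in mm, from 0 to 87, set as the call begins (left out, the last holds). The fingers move at their own pace and stop on an object; "squeeze" is the grip in N (left out, the last holds). Time passes only in rows, so rows that repeat a pose let the fingers close. It gives the time, the measured TCP pose, the force and the opening at its end, in the units of the state.
- env.get_obs(): the state, without advancing time (a new reading comes with each control period).
- env.read_camera(name): name is "side" or "top" or "wrist"; returns a dict with "image" (400x640x3 uint8, red, green, blue), "camera_matrix" (3x3 intrinsics, pixels), "camera_from_world" (4x4, takes a point from world to camera coordinates); the wrist camera has in their place "mount" (4x4, takes a point from camera to tool coordinates, whose origin is the TCP and whose axes are the flange's). Camera axes: x right, y down, z forward; pixel columns grow to the right and rows downward; lengths in m; the calibration is good to about 2 mm. A picture is of the moment at which its call begins: read the wrist's pose just before it. There is no depth.
- env.sign_off(): hands the job in, once; it reports no verdict.
Trained networks look in a picture, given as the dict that the camera call returned (one of the last four; its "shot" number tells which), for a name from the list of things; names that differ only in an ending like _2 or _b are one class to them, and where a whole thing is asked for, a point or a joint stands for the part that bears it (a point fixed in the world has none). Each returns a list of dicts, best first, with "conf" (0 to 1); they miss things now and then, are a little off and sometimes report something else, mostly with a low value. They report only what shows in the picture. A call takes as long as a camera call.
- env.regions_of(picture, target): "region" (400x640 bool, what is visible of it) and "rect" ([left, top, right, bottom] in pixels, round what is visible of it).
The state is a dict: "time_s": time; "qpos": joint angles; "joint_velocities": joint speeds; "effort": joint torques, N m; "tool_pos": TCP position; "tool_rot": TCP orientation; "force": force on the tool from outside, world axes, zero at the start; "wrist_torque": the same for the moment, N m; "grip_width": finger opening in m.
Only numpy, scipy, OpenCV 4.12 (cv2) and the standard library are available. Lean on these libraries where they do the work, as an engineer would, in place of code of your own. Each camera call takes 0.05 s, during which the arm holds its last target. There are 200 camera calls.

## Working session

There is one attempt and no reset: what is moved stays moved. The work goes in short steps, Python scripts to look and compute and a tool call to move; the robot and the scene stay as the last step left them, time stands still between calls to the robot, and variables do not carry over. Pictures are saved under pics/ and viewed, about 8 in all and at most 12, crops included, and the job is handed in when it is done.

Besides the shell and the picture viewer there is one more tool, called after "Call:" as name(argument=value, ...) on one line, values as JSON. apply_moves: Moves the arm, as the interface text tells. Its arguments: {"type":"object","properties":{"targets":{"type":"array","items":{"type":"array"}},"hand":{"type":"number"},"squeeze":{"type":"number"}},"required":["targets"]}

```bash
mkdir -p pics; ls; cat > h.py <<'E'
import numpy as np,cv2
from cell import env
def save(p,n,crop=None,s=1):
    im=p["image"][:,:,::-1]
    if crop: im=im[crop[1]:crop[3],crop[0]:crop[2]]
    cv2.imwrite("pics/"+n,cv2.resize(im,None,fx=s,fy=s,interpolation=cv2.INTER_CUBIC))
def ray(p,uv):
    K=p["camera_matrix"];T=np.linalg.inv(p["camera_from_world"])
    d=T[:3,:3]@np.linalg.solve(K,[uv[0],uv[1],1.]);return T[:3,3],d
def atz(p,uv,z):
    c,d=ray(p,uv);return c+d*(z-c[2])/d[2]
def proj(p,X):
    X=np.atleast_2d(X);T=p["camera_from_world"];c=X@T[:3,:3].T+T[:3,3]
    q=c@np.array(p["camera_matrix"]).T;return q[:,:2]/q[:,2:]
E
python3 - <<'E'
from h import *
o=env.get_obs();print(o)
for n in("top","side"):
    p=env.read_camera(n);save(p,n+"0.png")
    print(n,np.round(np.linalg.inv(p["camera_from_world"]),3).tolist(),np.round(p["camera_matrix"],1).tolist())
    for t in("cabinet","lid_center","carton_mid","tub","jar","cup","peel","driver"):
        for r in env.regions_of(p,t)[:2]:print(t,round(r["conf"],2),np.round(r["rect"]),r["region"].sum())
E
```

```text
pics
{'time_s': 0.0, 'qpos': array([-63.36335883,  18.4392394 ,  -4.01431627,  83.17574522,
         1.2968077 ,  78.53839288,  -3.25879125]), 'joint_velocities': array([ 0.01420289,  0.05268373, -0.08329637,  0.02628127, -0.0123644 ,
       -0.00076458, -0.13395714]), 'effort': array([-3.55806715e-04, -4.91296041e+01, -4.03811065e-01, -3.12521803e+01,
       -6.38586958e-02,  4.39503312e-02,  1.92426464e-04]), 'tool_pos': array([0.28300962, 0.58450517, 0.20075195]), 'tool_rot': array([-1.79891959e+02,  7.81887200e-03,  1.54173551e+02]), 'force': array([-1.15787726, -0.26081481, -0.13768846]), 'wrist_torque': array([-0.02735868,  0.01568574, -0.02639118]), 'grip_width': 0.08724511395133495}
top [[-0.025, -0.988, 0.154, 0.369], [-0.999, 0.021, -0.028, 0.042], [0.025, -0.155, -0.988, 1.254], [0.0, 0.0, 0.0, 1.0]] [[364.7, 0.0, 319.4], [0.0, 364.7, 197.1], [0.0, 0.0, 1.0]]
cabinet 0.66 [196. 138. 259. 194.] 2610
lid_center 0.57 [359. 182. 402. 245.] 1471
tub 0.85 [284. 182. 302. 200.] 326
jar 0.66 [443. 168. 471. 190.] 408
cup 0.88 [151. 176. 184. 208.] 727
driver 0.52 [186. 210. 220. 262.] 305
side [[0.942, -0.216, 0.258, 0.136], [-0.337, -0.598, 0.728, -1.184], [-0.003, -0.772, -0.636, 1.144], [0.0, 0.0, 0.0, 1.0]] [[518.4, 0.0, 319.8], [0.0, 518.4, 202.0], [0.0, 0.0, 1.0]]
cabinet 0.78 [297. 119. 338. 186.] 2196
lid_center 0.62 [286. 215. 351. 282.] 2669
carton_mid 0.66 [290. 252. 348. 289.] 372
tub 0.9 [307. 189. 329. 215.] 435
jar 0.7 [386. 308. 415. 347.] 793
jar 0.63 [276. 123. 295. 157.] 627
cup 0.61 [272. 118. 294. 152.] 613
peel 0.51 [271. 218. 290. 238.] 97
peel 0.22 [309. 190. 333. 214.] 388
driver 0.67 [239. 164. 261. 178.] 160
```

```bash
python3 - <<'E'
import cv2,numpy as np
t=cv2.imread("pics/top0.png");s=cv2.imread("pics/side0.png")
cv2.imwrite("pics/top0c.png",cv2.resize(t[120:300,130:490],(800,400),interpolation=cv2.INTER_CUBIC))
cv2.imwrite("pics/side0c.png",cv2.resize(s[90:360,220:460],None,fx=2.2,fy=2.2,interpolation=cv2.INTER_CUBIC))
E
```

```text
(no output)
```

View pics/top0c.png

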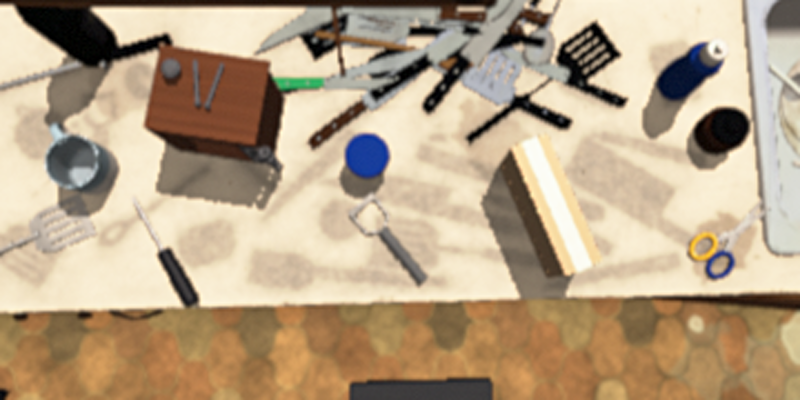

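View pics/side0c.png

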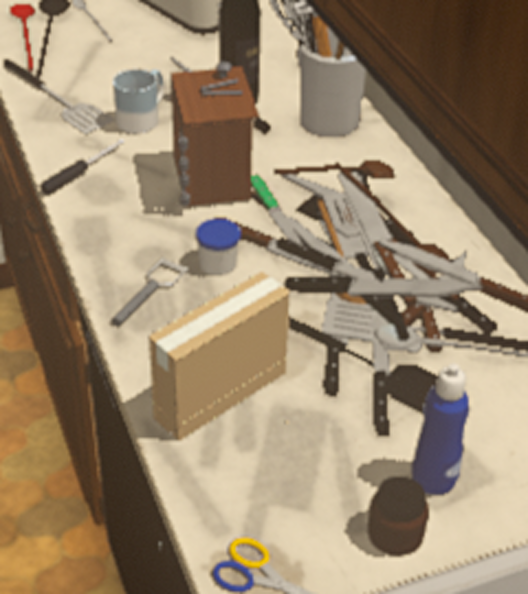

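```bash
cat > fit.py <<'E'
from h import *
from scipy.optimize import minimize
def box(x,y,yaw,L,W,z0,z1,dx=0):
    c,s=np.cos(yaw),np.sin(yaw)
    return np.array([[x+c*a-s*b,y+s*a+c*b,z] for a in(-L/2,L/2) for b in(-W/2,W/2) for z in(z0,z1)])
def sil(p,X,S=4):
    m=np.zeros((400*S,640*S),np.uint8)
    h=cv2.convexHull(((proj(p,X)+.5)*S).astype(np.float32))
    cv2.fillConvexPoly(m,np.round(h).astype(np.int32),1)
    return cv2.resize(m.astype(np.float32),(640,400),interpolation=cv2.INTER_AREA)
def fit(views,dims,x0):
    f=lambda v:sum(1-np.minimum(a:=sil(p,box(*v,*dims)),m).sum()/np.maximum(a,m).sum() for p,m in views)
    best=None
    for dy in(-.2,0,.2):
        r=minimize(f,[x0[0],x0[1],x0[2]+dy],method="Nelder-Mead",options=dict(initial_simplex=np.array([[x0[0],x0[1],x0[2]+dy]]*4)+np.vstack([np.zeros(3),np.diag([.02,.02,.15])]),maxiter=150))
        if best is None or r.fun<best.fun:best=r
    return best.x,best.fun
E
python3 - <<'E'
from fit import *
P={n:env.read_camera(n) for n in("top","side")}
M=lambda n,t:env.regions_of(P[n],t)[0]["region"].astype(np.float32)
pt=P["top"]
for t,dims,uv,z,yaw in(("lid_center",(.191,.055,.03,.153),(380,212),.15,.3),("cabinet",(.11,.15,0,.171),(223,160),.171,-.1)):
    x0=atz(pt,uv,z); ms={n:M(n,t) for n in P}
    for names in(("top",),("side",),("top","side")):
        v,e=fit([(P[n],ms[n]) for n in names],dims,[*x0[:2],yaw]);print(t,names,np.round(v,4),np.degrees(v[2]).round(1),round(e,3))
for t,z in(("tub",.066),("jar",.087),("cup",.05),("driver",.01)):
    r=env.regions_of(pt,t)
    if r: q=r[0]["rect"];print(t,atz(pt,((q[0]+q[2])/2,(q[1]+q[3])/2),z).round(3))
for uvc in((358,235),(425,280)):print("peel",atz(pt,(uvc[0]/2.222+130,uvc[1]/2.222+120),.01).round(3))
for uvc in((690,240),(720,270),(764,205)):print("sciss",atz(pt,(uvc[0]/2.222+130,uvc[1]/2.222+120),.0).round(3))
for uvc in((470,140),(570,125),(625,100)):print("knives",atz(pt,(uvc[0]/2.222+130,uvc[1]/2.222+120),.01).round(3))
print("edge",atz(pt,(600/2.222+130,300/2.222+120),0))
# lid white-yellow corners
E
```

```text
lid_center ('top',) [ 0.4916 -0.1743  0.1   ] 5.7 1.0
lid_center ('side',) [ 0.4947 -0.1728  0.3585] 20.5 0.033
lid_center ('top', 'side') [ 0.4947 -0.1728  0.3585] 20.5 1.033
cabinet ('top',) [ 0.6507  0.3026 -0.1441] -8.3 0.066
cabinet ('side',) [ 0.6487  0.309  -0.1833] -10.5 0.07
cabinet ('top', 'side') [ 0.649   0.3037 -0.1616] -9.3 0.152
tub [0.573 0.086 0.066]
jar [ 0.599 -0.441  0.087]
cup [0.58  0.508 0.05 ]
driver [0.44  0.394 0.01 ]
peel [0.467 0.105 0.01 ]
peel [0.396 0.004 0.01 ]
sciss [ 0.448 -0.412  0.   ]
sciss [ 0.4   -0.455  0.   ]
sciss [ 0.5   -0.533  0.   ]
knives [ 0.612 -0.072  0.01 ]
knives [ 0.633 -0.231  0.01 ]
knives [ 0.671 -0.321  0.01 ]
edge [ 0.35911902 -0.26489358  0.        ]
```

```bash
python3 - <<'E'
from fit import *
p=env.read_camera("wrist");print(np.round(p["mount"],3).tolist(),np.round(p["camera_matrix"],1).tolist())
pt=env.read_camera("top")
for uvc in((512,145),(543,135),(557,277),(600,262)):print(atz(pt,(uvc[0]/2.222+130,uvc[1]/2.222+120),.153).round(3))
for v in ((.649,.3037,-.1616),):
  X=box(*v,.11,.15,0,.171);print(((proj(pt,X)-[130,120])*2.222).round(0).tolist())
E
```

```text
[[0.0, -0.953, -0.302, 0.084], [1.0, -0.0, 0.002, 0.001], [-0.002, -0.302, 0.953, -0.182], [0.0, 0.0, 0.0, 1.0]] [[278.2, 0.0, 319.4], [0.0, 278.2, 200.9], [0.0, 0.0, 1.0]]
[ 0.575 -0.117  0.153]
[ 0.589 -0.161  0.153]
[ 0.392 -0.171  0.153]
[ 0.411 -0.231  0.153]
[[272.0, 163.0], [252.0, 142.0], [177.0, 150.0], [142.0, 127.0], [283.0, 95.0], [265.0, 65.0], [189.0, 82.0], [157.0, 50.0]]
```

Call:
apply_moves(targets=[[[35,-50,10],[0,0,-0.14]],[[70,-100,20],[0,0,-0.28]],[[100,-150,30],[0,0,-0.42]],[[130,-190,40],[0,0,-0.56]],[[150,-230,50],[0,0,-0.7]],[[170,-270,50],[0,0,-0.84]],[[190,-310,50],[0,0,-0.98]],[[200,-345,50],[0,0,-1.12]]])

```text
time_s: 2.3
tool_pos: [0.4829, 0.2425, 0.2524]
tool_rot: [179.9, -0.0, 89.7]
force: [0.9, 0.2, 0.4]
grip_width: 0.0867
```

Call:
apply_moves(targets=[[[0,0,0],[0,0,-0.14]],[[0,0,0],[0,0,-0.28]],[[0,0,0],[0,0,-0.42]],[[0,0,0],[0,0,-0.56]],[[0,0,0],[0,0,-0.7]],[[0,0,0],[0,0,-0.84]],[[0,0,0],[0,0,-0.98]],[[0,0,0],[0,0,-1.12]]])

```text
time_s: 3.1
tool_pos: [0.4817, 0.2443, 0.252]
tool_rot: [-180.0, -0.0, 25.5]
force: [0.1, -0.3, 0.8]
grip_width: 0.087
```

Call:
apply_moves(targets=[[[0,0,0],[0,0,-0.14]],[[0,0,0],[0,0,-0.28]],[[0,0,0],[0,0,-0.42]],[[0,0,0],[0,0,-0.56]],[[0,0,0],[0,0,-0.61]],[[0,0,0],[0,0,-0.61]],[[0,0,0],[0,0,-0.61]]])

```text
time_s: 3.8
tool_pos: [0.4817, 0.2443, 0.2519]
tool_rot: [-180.0, -0.0, -9.0]
force: [-0.3, -0.6, -0.6]
grip_width: 0.0868
```

```bash
cat >> h.py <<'E'
from scipy.spatial.transform import Rotation as Ro
def wrist():
    o=env.get_obs();p=env.read_camera("wrist")
    T=np.eye(4);T[:3,:3]=Ro.from_euler("xyz",o["tool_rot"],degrees=True).as_matrix();T[:3,3]=o["tool_pos"]
    p["camera_from_world"]=np.linalg.inv(T@p["mount"]);return o,p
E
python3 - <<'E'
from fit import *
import pickle
o,p=wrist();save(p,"w1.png");pickle.dump(p,open("w1.pkl","wb"))
print(o["tool_pos"],o["tool_rot"])
r=env.regions_of(p,"cabinet");print([(q["conf"],q["rect"]) for q in r[:2]])
v=(.649,.3037,-.1616)
for z in(.171,.146,.0):print(z,proj(p,box(*v,.11,.15,z,z)[::2]).round(0).tolist(),)
c,s=np.cos(v[2]),np.sin(v[2]);a=np.array([v[0]-.0575*c+.085*s,v[1]-.0575*s-.085*c]);print(a,proj(p,np.array([[*a,.1465],[*a,.03]])))
E
```

```text
[0.4816942  0.24432715 0.25191924] [-1.79997107e+02 -1.94357073e-03 -9.03760818e+00]
[(0.84, [124.5, 2.7, 333.6, 107.5])]
0.171 [[310.0, 92.0], [140.0, 92.0], [309.0, -62.0], [113.0, -62.0]]
0.146 [[311.0, 94.0], [156.0, 94.0], [310.0, -44.0], [133.0, -45.0]]
0.0 [[314.0, 101.0], [212.0, 100.0], [314.0, 14.0], [203.0, 14.0]]
[0.57857287 0.22905907] [[320.9261851   97.06972825]
 [320.64993725 101.69733475]]
```

View pics/w1.png

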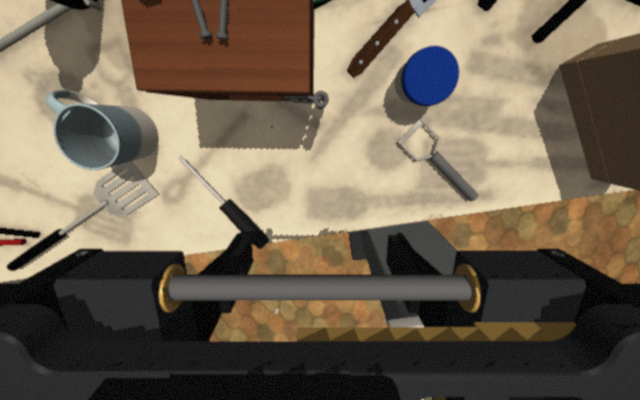

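```bash
python3 - <<'E'
from fit import *
import pickle
p=pickle.load(open("w1.pkl","rb"));save(p,"w1c.png",(280,70,360,125),10)
E
```

```text
(no output)
```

View pics/w1c.png

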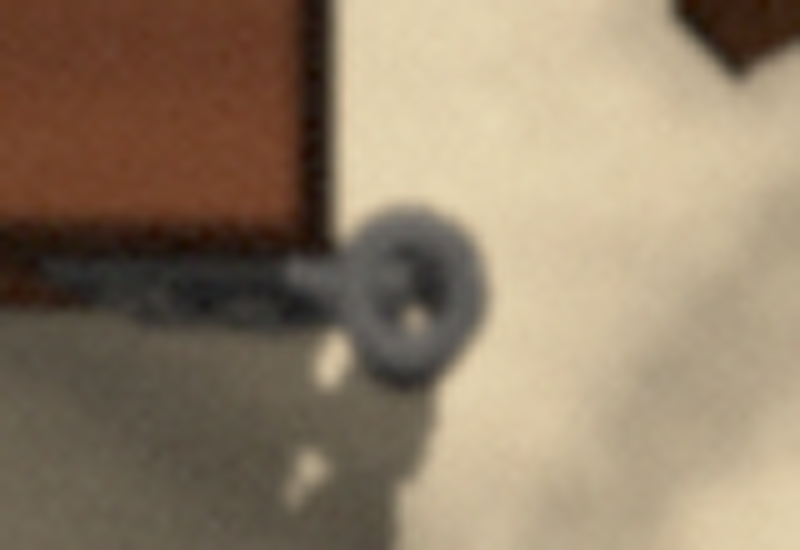

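Call:
apply_moves(targets=[[[0,-50,15],[0,0,0.07]],[[0,-100,30],[0,0,0.14]],[[0,-150,40],[0,0,0.21]],[[0,-200,50],[0,0,0.28]],[[0,-250,50],[0,0,0.35]],[[0,-300,50],[0,0,0.42]],[[0,-350,50],[0,0,0.48]],[[5,-398,50],[0,0,0.505]]])

```text
time_s: 4.7
tool_pos: [0.4857, -0.1513, 0.3024]
tool_rot: [-180.0, -0.1, 20.0]
force: [1.3, 0.6, -0.5]
grip_width: 0.0873
```

Call:
apply_moves(targets=[[[5,-18,0],[0,0,0]],[[5,-18,0],[0,0,0]],[[5,-18,0],[0,0,0]]])

```text
time_s: 5.0
tool_pos: [0.4913, -0.1666, 0.3017]
tool_rot: [-180.0, 0.0, 19.8]
force: [0.1, 0.9, 0.1]
grip_width: 0.0874
```

```bash
python3 - <<'E'
from fit import *
o,p=wrist();save(p,"w2.png");print(o["tool_pos"],o["tool_rot"])
r=env.regions_of(p,"lid_center");print([(q["conf"],q["rect"]) for q in r[:2]])
if r:
    m=r[0]["region"].astype(np.uint8)
    print(cv2.minAreaRect(np.argwhere(m)[:,::-1].astype(np.float32)))
for v in((.4947,-.1728,.3585),):
  for z in(.153,.03):print(z,proj(p,box(*v,.191,.055,z,z)[::2]).round(0).tolist())
E
```

```text
[ 0.4912968  -0.1666471   0.30172247] [-1.79966223e+02  1.19828283e-02  1.98261995e+01]
[(0.67, [297.7, 97.9, 350.6, 253.2]), (0.3, [26.2, 0.0, 88.8, 19.5])]
((325.5, 176.0), (156.0, 49.0), 90.0)
0.153 [[347.0, 254.0], [306.0, 254.0], [350.0, 101.0], [301.0, 102.0]]
0.03 [[341.0, 220.0], [309.0, 220.0], [342.0, 104.0], [306.0, 105.0]]
```

View pics/w2.png

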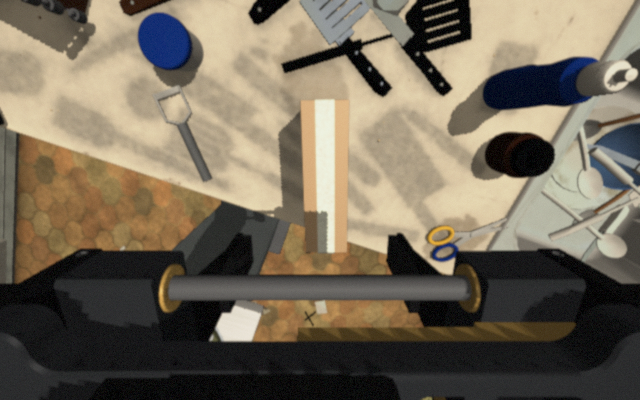

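Call:
apply_moves(targets=[[[3,-6,-40],[0,0,0.008]],[[3,-6,-85],[0,0,0.008]],[[3,-6,-130],[0,0,0.008]],[[3,-6,-165],[0,0,0.008]],[[3,-6,-184],[0,0,0.008]],[[3,-6,-184],[0,0,0.008]],[[3,-6,-184],[0,0,0.008]]], hand=87)

```text
time_s: 5.8
tool_pos: [0.4948, -0.1722, 0.1184]
tool_rot: [180.0, -0.0, 20.4]
force: [0.3, 0.1, 0.6]
grip_width: 0.0867
```

Call:
apply_moves(targets=[[[0,0,0],[0,0,0]],[[0,0,0],[0,0,0]],[[0,0,0],[0,0,0]],[[0,0,0],[0,0,0]],[[0,0,0],[0,0,0]],[[0,0,0],[0,0,0]]], hand=40, squeeze=15)

```text
time_s: 6.4
tool_pos: [0.4945, -0.1733, 0.1181]
tool_rot: [180.0, -0.0, 20.3]
force: [-0.4, 0.1, 1.7]
grip_width: 0.0545
```

Call:
apply_moves(targets=[[[0,0,8],[0,0,0]],[[0,0,30],[0,0,0]],[[0,0,55],[0,0,0]],[[0,0,85],[0,0,0]],[[0,0,115],[0,0,0]],[[0,0,138],[0,0,0]],[[0,0,140],[0,0,0]],[[0,0,140],[0,0,0]]])

```text
time_s: 7.2
tool_pos: [0.4944, -0.1733, 0.258]
tool_rot: [180.0, -0.0, 20.3]
force: [-0.4, 0.3, -1.6]
grip_width: 0.0545
```

Call:
apply_moves(targets=[[[0,-25,0],[0,0,0]],[[-1,-60,0],[0,0,0]],[[-2,-95,0],[0,0,0]],[[-3,-122,0],[0,0,0]],[[-3,-134,0],[0,0,0]],[[-3,-134,0],[0,0,0]],[[-3,-134,-20],[0,0,0]],[[-3,-134,-50],[0,0,0]]])

```text
time_s: 8.0
tool_pos: [0.4923, -0.3064, 0.2076]
tool_rot: [180.0, -0.1, 20.3]
force: [0.0, 0.1, -0.6]
grip_width: 0.0548
```

```bash
python3 - <<'E'
from fit import *
o=env.get_obs();p=env.read_camera("side");save(p,"s2.png",(260,130,420,330),3)
print(o["tool_pos"],o["grip_width"],o["force"])
E
```

```text
[ 0.4922599  -0.3064251   0.20761504] 0.05484591952788174 [ 0.04943712  0.12033167 -0.58434316]
```

View pics/s2.png

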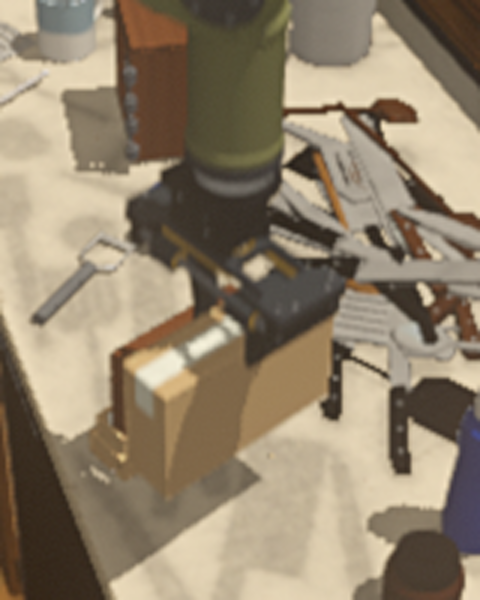

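Call:
apply_moves(targets=[[[0,0,-35],[0,0,0]],[[0,0,-70],[0,0,0]],[[0,0,-95],[0,0,0]],[[0,0,-109],[0,0,0]],[[0,0,-116],[0,0,0]],[[0,0,-119],[0,0,0]],[[0,0,-119],[0,0,0]]])

```text
time_s: 8.75
tool_pos: [0.4919, -0.3074, 0.0896]
tool_rot: [180.0, -0.0, 20.3]
force: [-0.2, 0.1, -0.6]
grip_width: 0.0545
```

Call:
apply_moves(targets=[[[0,0,0],[0,0,0]],[[0,0,0],[0,0,0]],[[0,0,0],[0,0,0]],[[0,0,0],[0,0,0]],[[0,0,0],[0,0,0]]], hand=87)

```text
time_s: 9.25
tool_pos: [0.4914, -0.3073, 0.089]
tool_rot: [180.0, -0.0, 20.3]
force: [-0.4, 0.2, -0.2]
grip_width: 0.0841
```

Call:
apply_moves(targets=[[[0,0,30],[0,0,0]],[[0,0,80],[0,0,0]],[[0,0,130],[0,0,0]],[[0,0,180],[0,0,0]],[[0,50,210],[0,0,0]],[[0,95,210],[0,0,0]],[[0,130,210],[0,0,0]],[[0,130,210],[0,0,0]]])

```text
time_s: 10.05
tool_pos: [0.4926, -0.1703, 0.2991]
tool_rot: [-179.8, -0.1, 20.9]
force: [0.2, 0.6, -0.6]
grip_width: 0.0871
```

```bash
python3 - <<'E'
from fit import *
import pickle
o,p=wrist();save(p,"w3.png",(240,60,440,260),3);pickle.dump(p,open("w3.pkl","wb"));print(o["tool_pos"],o["tool_rot"],o["joint_velocities"].round(1))
for q in env.regions_of(p,"door_center")[:2]:print("door",q["conf"],q["rect"])
for q in env.regions_of(p,"lid_center")[:2]:print("lid",q["conf"],q["rect"])
yaw=np.radians(20.3);d=np.array([.4878,-.1806])
print("top",((proj(p,box(*d,yaw,.15,.018,.144,.144)[::2])-[240,60])*3).round(0).tolist())
c,s=np.cos(yaw),np.sin(yaw)
k=d+np.array([c*.085-s*.0115,s*.085+c*.0115]);print("kn",((proj(p,np.array([[*k,.118]]))-[240,60])*3).round(0))
E
```

```text
[ 0.49258898 -0.17030516  0.29911673] [-1.79817129e+02 -1.39896344e-01  2.08823986e+01] [ 2.8  1.9  4.4 -0.9  1.8 -1.   3.9]
door 0.61 [313.6, 112.1, 336.4, 242.8]
lid 0.63 [374.9, 134.2, 439.9, 272.2]
top [[279.0, 554.0], [238.0, 554.0], [288.0, 207.0], [242.0, 206.0]]
kn [[236. 178.]]
```

View pics/w3.png

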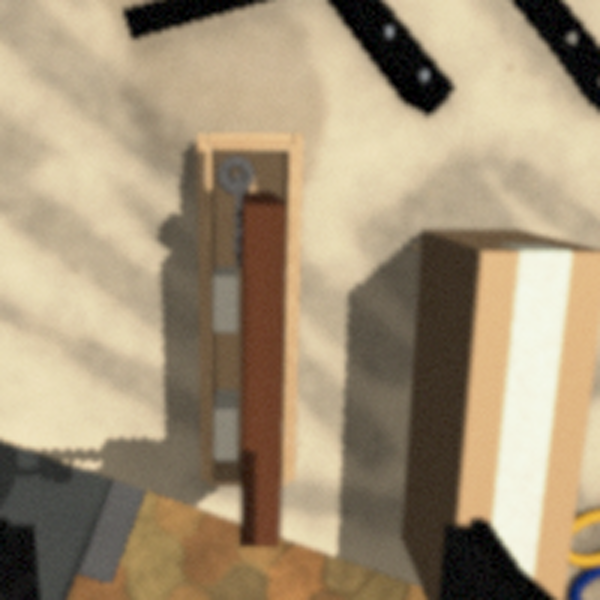

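Call:
apply_moves(targets=[[[-3,-3,-40],[0,0,0]],[[-3,-3,-85],[0,0,0]],[[-3,-3,-120],[0,0,0]],[[-3,-3,-130],[0,0,0]],[[-3,-3,-130],[0,0,0]],[[-3,-3,-130],[0,0,0]]], hand=87)

```text
time_s: 10.8
tool_pos: [0.4893, -0.1815, 0.1705]
tool_rot: [179.9, -0.1, 20.2]
force: [-0.2, 0.1, 0.3]
grip_width: 0.0875
```

Call:
apply_moves(targets=[[[-1,1,-30],[0,0,0]],[[-1,1,-52],[0,0,0]],[[-1,1,-61],[0,0,0]],[[-1,1,-61],[0,0,0]],[[-1,1,-61],[0,0,0]]])

```text
time_s: 11.3
tool_pos: [0.4886, -0.1798, 0.1095]
tool_rot: [179.9, -0.1, 20.3]
force: [-0.4, 0.1, 1.3]
grip_width: 0.0873
```

Call:
apply_moves(targets=[[[0,0,0],[0,0,0]],[[0,0,0],[0,0,0]],[[0,0,0],[0,0,0]],[[0,0,0],[0,0,0]],[[0,0,0],[0,0,0]],[[0,0,0],[0,0,0]],[[0,0,0],[0,0,0]],[[0,0,0],[0,0,0]]], hand=5, squeeze=40)

```text
time_s: 12.1
tool_pos: [0.4873, -0.1793, 0.1078]
tool_rot: [180.0, 0.0, 20.3]
force: [0.4, -0.2, -0.7]
grip_width: 0.0309
```

Call:
apply_moves(targets=[[[0,0,0],[0,0,0]],[[0,0,0],[0,0,0]],[[0,0,0],[0,0,0]],[[0,0,0],[0,0,0]],[[0,0,0],[0,0,0]]])

```text
time_s: 12.6
tool_pos: [0.4873, -0.1793, 0.1078]
tool_rot: [180.0, -0.0, 20.3]
force: [0.6, 0.3, -1.3]
grip_width: 0.0177
```

Call:
apply_moves(targets=[[[0,0,5],[0,0,0]],[[0,0,15],[0,0,0]],[[0,0,30],[0,0,0]],[[0,0,50],[0,0,0]],[[0,0,75],[0,0,0]],[[0,0,95],[0,0,0]],[[0,0,105],[0,0,0]],[[0,0,105],[0,0,0]]])

```text
time_s: 13.4
tool_pos: [0.4884, -0.1795, 0.2148]
tool_rot: [179.9, -0.2, 20.3]
force: [-0.1, -0.0, -3.6]
grip_width: 0.0179
```

Call:
apply_moves(targets=[[[-5,25,0],[0,0,-0.03]],[[-12,65,0],[0,0,-0.1]],[[-20,110,0],[0,0,-0.17]],[[-28,155,0],[0,0,-0.24]],[[-36,200,0],[0,0,-0.31]],[[-42,245,0],[0,0,-0.38]],[[-48,290,0],[0,0,-0.44]],[[-52,325,0],[0,0,-0.48]]])

```text
time_s: 14.2
tool_pos: [0.4335, 0.1485, 0.2117]
tool_rot: [180.0, 0.1, -7.2]
force: [0.3, -0.6, -3.8]
grip_width: 0.0175
```

Call:
apply_moves(targets=[[[-1,35,0],[0,0,-0.02]],[[-2,65,-10],[0,0,-0.035]],[[-2,85,-20],[0,0,-0.035]],[[-2,95,-35],[0,0,-0.035]],[[-2,95,-50],[0,0,-0.035]],[[-2,95,-65],[0,0,-0.035]],[[-2,95,-75],[0,0,-0.035]],[[-2,95,-75],[0,0,-0.035]]])

```text
time_s: 15.0
tool_pos: [0.432, 0.2393, 0.1356]
tool_rot: [179.8, 0.2, -9.3]
force: [-0.6, -0.1, -3.5]
grip_width: 0.018
```

Call:
apply_moves(targets=[[[0,0,-8],[0,0,0]],[[0,0,-17],[0,0,0]],[[0,0,-17],[0,0,0]],[[0,0,-17],[0,0,0]],[[0,0,-17],[0,0,0]]])

```text
time_s: 15.5
tool_pos: [0.4336, 0.2409, 0.1213]
tool_rot: [-180.0, -0.0, -9.2]
force: [0.1, -0.3, -3.7]
grip_width: 0.0175
```

```bash
python3 - <<'E'
from fit import *
import pickle
o,p=wrist();save(p,"w4.png",(200,0,400,150),4);pickle.dump((o,p),open("w4.pkl","wb"));print(o["tool_pos"],o["tool_rot"],o["joint_velocities"].round(1))
a=np.array([.578,.2289])
print("jamb",(proj(p,np.array([[*a,.1465],[*a,.1305]]))-[200,0])*4)
yaw=np.radians(o["tool_rot"][2]);c,s=np.cos(yaw),np.sin(yaw);d=o["tool_pos"][:2]
k=d+np.array([c*.085-s*.0115,s*.085+c*.0115]);zt=o["tool_pos"][2]-.0338
print("kn nominal",k,(proj(p,np.array([[*k,zt+.044]]))-[200,0])*4)
print("doortop",(proj(p,box(*d,yaw,.15,.018,zt+.07,zt+.07)[::2])-[200,0])*4)
E
```

```text
[0.43358693 0.24093505 0.12125622] [-1.79973159e+02 -2.93356212e-02 -9.23601422e+00] [-0.  -0.  -0.1 -0.3 -0.1  0.   0. ]
jamb [[393.34767523 -91.41494981]
 [402.41408475 -34.7908117 ]]
kn nominal [0.51933072 0.23864332] [[408.72855015 440.28341825]]
doortop [[ 538.80400303 1441.34281706]
 [ 431.57932891 1441.08945084]
 [ 558.63978216  520.84223717]
 [ 417.25717149  520.78713802]]
```

View pics/w4.png

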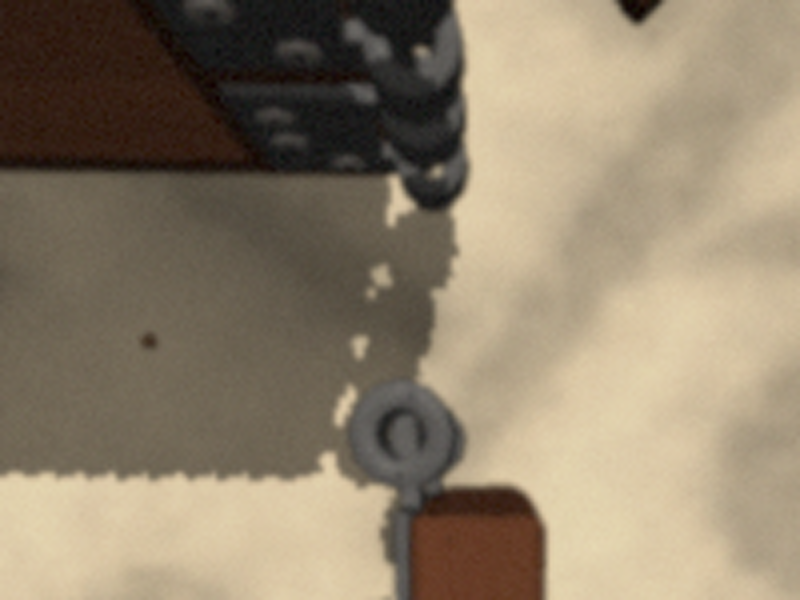

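Call:
apply_moves(targets=[[[8,-2,-1],[0,0,0]],[[18,-4,-2.5],[0,0,0]],[[27,-6,-3.5],[0,0,0]],[[33,-7,-3.5],[0,0,0]],[[33,-7,-3.5],[0,0,0]],[[33,-7,-3.5],[0,0,0]],[[33,-7,-3.5],[0,0,0]]])

```text
time_s: 16.25
tool_pos: [0.4659, 0.234, 0.1172]
tool_rot: [180.0, 0.0, -9.2]
force: [0.3, 0.0, -4.0]
grip_width: 0.0176
```

```bash
python3 - <<'E'
from fit import *
import pickle
o,p=wrist();pickle.dump((o,p),open("w5.pkl","wb"));print(o["tool_pos"],o["tool_rot"],o["joint_velocities"].round(1))
im=cv2.resize(p["image"][0:150,220:420,::-1],None,fx=4,fy=4,interpolation=cv2.INTER_CUBIC)
th=np.linspace(0,2*np.pi,60)
def circ(c,z,r,col):
    q=(proj(p,np.c_[c[0]+r*np.cos(th),c[1]+r*np.sin(th),th*0+z])-[220,0]+.5)*4
    cv2.polylines(im,[np.round(q).astype(np.int32)],True,col,1);return q.mean(0).round(0)
a=np.array([.578,.2289])
for z in(.1465,.0375):print("jamb",z,circ(a,z,.008,(0,255,0)))
yaw=np.radians(o["tool_rot"][2]);c,s=np.cos(yaw),np.sin(yaw);d=o["tool_pos"][:2]
k=d+np.array([c*.0862-s*.0125,s*.0862+c*.0125]);zt=o["tool_pos"][2]-.0338
print("kn",k.round(4),circ(k,zt+.044,.008,(0,0,255)),circ(k,zt-.044,.008,(0,0,255)))
cv2.imwrite("pics/w5.png",im)
E
```

```text
[0.46589793 0.23396096 0.11722212] [ 1.79990242e+02  3.36622953e-02 -9.21266077e+00] [-0.2 -0.3 -0.1  0.1  0.3 -0.2  0. ]
jamb 0.1465 [305. 213.]
jamb 0.0375 [347. 317.]
kn [0.553  0.2325] [324. 432.] [350. 439.]
```

View pics/w5.png

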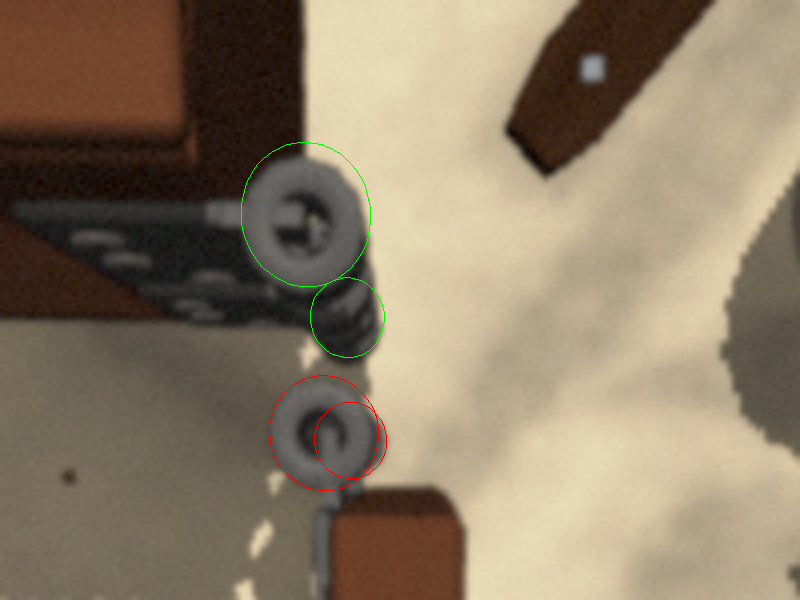

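Call:
apply_moves(targets=[[[3,0.2,0.6],[0,0,0]],[[6,-0.3,0.6],[0,0,0]],[[9,-0.7,0.6],[0,0,0]],[[12,-1.2,0.6],[0,0,0]],[[12,-1.2,0.6],[0,0,0]],[[12,-1.2,0.6],[0,0,0]]])

```text
time_s: 16.9
tool_pos: [0.4783, 0.2325, 0.1179]
tool_rot: [180.0, 0.0, -9.2]
force: [-0.0, -0.3, -4.5]
grip_width: 0.0176
```

Call:
apply_moves(targets=[[[2.5,-0.4,0],[0,0,0]],[[5,-0.8,0],[0,0,0]],[[7,-1.2,0],[0,0,0]],[[9,-1.5,0],[0,0,0]],[[11,-1.8,0],[0,0,0]],[[11,-1.8,0],[0,0,0]],[[11,-1.8,0],[0,0,0]],[[11,-1.8,0],[0,0,0]]])

```text
time_s: 17.7
tool_pos: [0.4892, 0.2308, 0.1179]
tool_rot: [180.0, 0.0, -9.2]
force: [0.4, -0.2, -3.8]
grip_width: 0.0172
```

```bash
python3 - <<'E'
from fit import *
o,p=wrist();print(o["tool_pos"],o["tool_rot"],o["joint_velocities"].round(1),o["force"],o["wrist_torque"])
im=cv2.resize(p["image"][60:160,240:380,::-1],None,fx=5,fy=5,interpolation=cv2.INTER_CUBIC)
th=np.linspace(0,2*np.pi,60)
def circ(c,z,r,col):
    q=(proj(p,np.c_[c[0]+r*np.cos(th),c[1]+r*np.sin(th),th*0+z])-[240,60]+.5)*5
    cv2.polylines(im,[np.round(q).astype(np.int32)],True,col,1);return q.mean(0).round(0)
yaw=np.radians(o["tool_rot"][2]);c,s=np.cos(yaw),np.sin(yaw);d=o["tool_pos"][:2]
k=d+np.array([c*.0862-s*.0125,s*.0862+c*.0125]);zt=o["tool_pos"][2]-.0338
print("kn",k.round(4),circ(k,.1465,.008,(0,255,0)),circ(k,.1465,.0035,(0,255,0)))
p2=env.read_camera("side")
im2=cv2.resize(p2["image"][110:210,250:370,::-1],None,fx=5,fy=5,interpolation=cv2.INTER_CUBIC)
h=np.zeros((500,1300,3),np.uint8);h[:,:700]=im;h[:,700:]=im2
cv2.imwrite("pics/w6.png",cv2.resize(h,(800,308),interpolation=cv2.INTER_AREA))
cv2.imwrite("pics/w6a.png",im)
E
```

```text
[0.48918574 0.23080969 0.11792803] [ 1.79995777e+02  1.15696623e-02 -9.22970964e+00] [-0.1 -0.   0.   0.   0.1 -0.1  0. ] [ 0.35156753 -0.2244752  -3.81776555] [ 0.01221768  0.21927096 -0.01924553]
kn [0.5763 0.2293] [293. 237.] [293. 238.]
```

View pics/w6a.png

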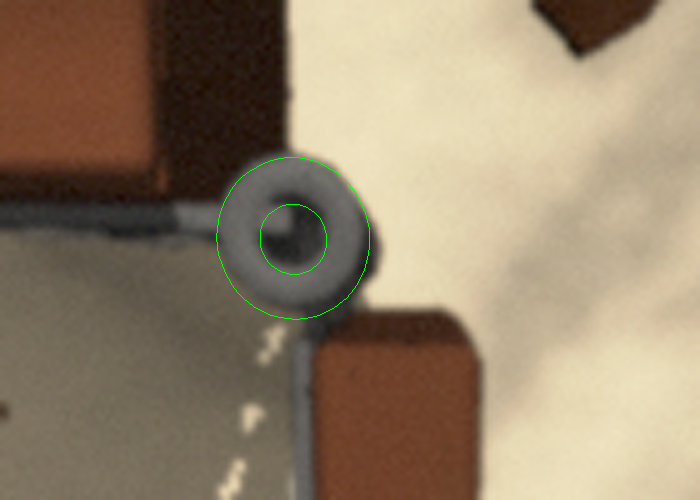

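View pics/w6.png

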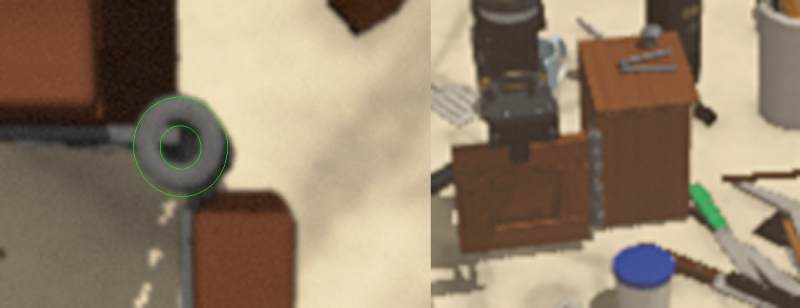

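```bash
python3 - <<'E'
from cell import env
print(env.sign_off()); o=env.get_obs();print(o["time_s"],o["tool_pos"],o["force"],o["grip_width"])
E
```

```text
the job is handed in; nothing more can be done
None
the job is handed in; nothing more can be done
```

The door is upright at the cabinet's hinge side with both knuckles in their gaps. The gripper is still holding it, and I handed the job in at about 18 s of the 56 s allowed.

- **Lid:** I lifted it straight off and set it upright on the worktop about 130 mm from the carton. A wrist picture after letting go showed it standing clear.
- **Door:** I gripped the top rail at 40 N, lifted the door out, turned it to the cabinet's angle of about -9.2° and slid the knuckles in from the front.
- **Alignment:** in the last wrist picture the cabinet's upper pin hole is about 0.5 mm from where I computed the door's pin axis to be. The limit is 4 mm.
- **Height and contact:** the foot height of 14 mm comes from the tool height and assumes the door did not slip in the grip. The wrist force showed only about the door's own weight, with no sign of contact with the cabinet.
- **Not checked directly:** I did not look down through the lower hinge at the end. An earlier wrist picture showed the door's two knuckles in line, so it should match. I did not re-measure the bystanders, but the arm kept well clear of them.
- **Small disagreement:** my estimates of the hinge axis differed by about 1 mm between pictures. After hand-in the robot gave no further readings.

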